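# Third hand for a carved drawer front

## Robot

A 6-joint arm with a two-finger parallel gripper is mounted at the origin on the work surface. World frame = base frame: x ahead of the robot, y to its left, z up, the work surface at z = 0. Lengths are in m, angles in rad, forces in N, time in s.
With the tool pointing down it reaches from about 0.35 to 0.775 m from the base axis. Payload 7.3 kg.
Tool frame: the origin (TCP) lies midway between the tips of the shut fingers; the grasp point (between the pads) lies 19 mm behind it (robot.tcp_to_grasp is the distance from the TCP to the grasp point, in m); z points along the fingers, y is the line along which they close (so a half turn about z gives the same grasp; the last joint's range is limited). The gripper opens to 92 mm and grips with 3 to 60 N. Pads are 19 mm wide; open, the fingers measure 130 mm over their backs; the gripper's body (75 mm by 190 mm) begins 47 mm behind the grasp point.
Start: joints at [1.039, 0.342, 1.524, -0, 1.275, -0.146], TCP at [0.198, 0.486, 0.227] pointing down, gripper open.
Joint ranges: [-2.53, 2.53], [-0.77, 2.02], [0.04, 2.7], [-1, 4.14], [0.28, 2.66], [-3.11, 3.11]. Speed limits (rad/s): [2.57, 2.57, 3.14, 3.14, 3.14, 3.14].

## Interface

Orientations are given as [roll, pitch, yaw] about the fixed x, y, z axes, in that order (R = Rz(yaw) Ry(pitch) Rx(roll)).
In Python, from cell import readout, cams, ticket, robot gives the robot as it stands. The module is installed in compiled form; this text tells all that it offers.
- The arm moves only by the tool jog_arm, never from a script. Its argument "plan" is a list of rows, each a list of 5 numbers: the shift along the world's x, y, z each as a share of 0.08 m, from -1 to 1, then the turn about the world's z as a share of 90 degrees, from -1 to 1, then the opening, from -1 (shut) to 1 (fully open). A call has 1 to 12 rows; each row is the pose to reach, as a shift and turn from the pose commanded when the call began; what a row does not reach only later rows make up. A row lasts 1/10 s, in which the tool goes at most 50 mm and 8.59 degrees, less where a joint would pass 70% of its speed; a pose out of reach is approached as far as the arm can. A call with a number of a shift or a turn outside -1 to 1 is refused whole. A call with a gripper value outside its range is refused whole. The fingers move at their own pace and stop on an object; "squeeze" is the grip in N (left out, the last holds). Time passes only in rows, so rows that repeat a pose let the fingers close. It gives the time, the measured TCP pose, the force, the opening and the grip force at its end, in the units of the state.
- readout.observe(): the state, without advancing time (a new reading comes with each control period).
- cams.read_camera(name): name is "scene" or "top" or "wrist"; returns the picture (420x560x3 uint8, blue, green, red); there is no depth.
- cams.calibration(name): a dict with "K" (3x3 intrinsics, pixels), "world_from_camera" (4x4, takes a point from camera to world coordinates). Camera axes: x right, y down, z forward; pixel columns grow to the right and rows downward; lengths in m; the calibration is good to about 2 mm. The wrist camera is an equidistant fisheye: a pixel r from the principal point sees the ray r / f radians off the axis. A picture is of the moment at which its call begins: read the wrist's pose just before it. calibration takes no time and is no camera call; for the wrist camera it gives the pose at the moment of the call.
- ticket.hand_in(): hands the job in; it is judged then, once.
The state is a dict: "time": time; "qpos": joint angles; "qvel": joint speeds; "joint_efforts": joint torques, N m; "tool_pos": TCP position; "tool_rot": TCP orientation; "contact_force": force on the tool from outside, world axes, zero at the start; "torque": the same for the moment, N m; "opening": finger opening in m; "grip_force": force on a finger pad.
Only numpy, scipy, OpenCV 4.12 (cv2) and the standard library are available. Lean on these libraries where they do the work, as an engineer would, in place of code of your own. Each camera call takes 0.05 s, during which the arm holds its last target. There are 200 camera calls.

## Task

Be my third hand while I fit the carved front to this little tool chest: first push the open drawer fully home until its catch takes it, then pick up the carved front and stand it upright on the grey board before the drawer, pull outwards and centred on the chest. Press it flat against the drawer's face with a steady push of about 10 N (the weight of a kilo; never as much as 25 N), and finish while still pressing like that, so that I can drive the screws. Do not disturb the screw tin, the screwdriver or the carved figure.

Things in the scene. Friction and masses are not known exactly. Their poses are not given: they have to be found in the camera images.
- chest: Small wooden tool chest on a grey board, fixed. 170 mm wide (y), top 79 mm above the bench, open towards its -x (the robot). Origin: at bench level, mid-width, below the plane of the drawer's face when home. x points into the chest, z up. Carcass from x = +16 mm (the drawer's 10 mm face board closes before it, on buffers) to 186 mm. Centred: y = 0 of chest and carved front agree.
- drawer (a joint): Drawer opening in m along the chest's -x: 0 home, larger when open; starts 30 to 90 mm open. Rubs with about 1 N. From 15 to 6 mm a ball catch resists with up to 8 N, then snaps it home and keeps it (reads 0 to -2 mm). Two rubber buffers between face board and carcass give about 1 mm per 4 N of push (reads slightly negative, at most -7 mm).
- drawer_face (a point): Centre of the drawer's plain front face, a pale board 164 mm wide and 62 mm high (13 to 75 mm above the bench) facing the robot; moves with the drawer. No handle: push it here. Axes as the chest's.
- show_front: Carved front board, loose, standing on its lower edge on the bench left or right of the chest, pull towards the robot: 170 wide (y), 70 high (z), 16 mm thick (x), 0.10 to 0.19 kg. Origin: centre of its underside. Flat back at x = +8 mm, face at -8 mm. Dark block pull in mid-width: 26 mm wide, z 31 to 53 mm, x from -8 to -42 mm. Tips over easily when standing free.
- pull_grip (a point): Point to grip the pull, in the middle of its width and height, 27 mm before the middle of the carved front's thickness and 42 mm above its lower edge; fingers go down on both sides of the pull and close along y. Axes as the carved front's.
- screw_tin: Blue round tin of screws, 69 mm across, 32 mm high, origin under its centre. Leave it alone.
- screwdriver: Screwdriver with red handle lying on the bench, 190 mm long along its x, origin under its middle. Leave it alone.
- carved_figure: Small turned wooden figure, 58 mm across and 91 mm high, origin under its centre. Leave it alone.
- board_front (a point): Middle of the free strip of the 9 mm grey board before the chest: 30 mm before the closed drawer's face, on the board's upper side, 9 mm above the bench. The board is 176 mm wide and ends 60 mm before that face. The carved front stands on it. Axes as the chest's.
There are look-alikes about, which are no part of the job. Of the things that look like the show_front, the middle-sized one is meant.

How it is judged:
On the way, in this order (a step that is already met when the one before it is completed fails the run):
1. the drawer is home at its catch (within 3 mm) while the carved front still stands where it was (value of joint drawer below 0.003 m and distance of show_front from where it was at the start of the episode below 0.03 m), for 0.2 s.
2. the carved front stands upright before the drawer on the board (lower edge within 4 mm of it, centred within 15 mm, back within 60 mm of the drawer's closed face) (x of show_front in the frame of chest between -0.068 and 0 m and y of show_front in the frame of chest between -0.015 and 0.015 m and z of show_front in the frame of chest between 0.005 and 0.013 m and angle between show_front's own z axis and vertical below 0.2 rad), for 0.1 s.
At the end, for the whole second after the job is handed in: Through the last second: robot pressing the front on the drawer with 4 to 16 N; drawer home within 3 mm; front still, pull outward, upright and parallel to the drawer within 0.05 rad, centred on the chest within 6 mm, lower edge within 4 mm of the board's upper side (value of joint drawer below 0.003 m and contact force between show_front and drawer between 4 and 16 N and contact force between the fingers and show_front above 2 N and x of show_front in the frame of chest between -0.012 and 0 m and y of show_front in the frame of chest between -0.006 and 0.006 m and z of show_front in the frame of chest between 0.005 and 0.013 m and angle between the x axis of show_front and the x axis of chest, either way round below 0.05 rad and x of pull_grip in the frame of chest below -0.02 m and angle between show_front's own z axis and vertical below 0.05 rad and linear speed of show_front below 0.01 m/s); the arm keeps its last pose, push and grip.
It fails at once if the carved front was rammed against the chest with more than 25 N (contact force between show_front and chest above 25 N).
It fails at once if the tin was displaced by more than 30 mm (distance of screw_tin from where it was at the start of the episode above 0.03 m).
It fails at once if the screwdriver was displaced by more than 30 mm (distance of screwdriver from where it was at the start of the episode above 0.03 m).
It fails at once if the carved figure was displaced by more than 30 mm (distance of carved_figure from where it was at the start of the episode above 0.03 m).
It also fails if it takes over 61 s, if anything falls off the work surface, if the arm or the gripper's body presses on something with over 40 N, if the wrist force passes 120 N, or if a joint passes its speed limit or range.

## Working session

There is one attempt and no reset: what is moved stays moved. The work goes in short steps, Python scripts to look and compute and a tool call to move; the robot and the scene stay as the last step left them, time stands still between calls to the robot, and variables do not carry over. Pictures are saved under pics/ and viewed, at most 10 in all, crops included, and the job is handed in when it is done.

Besides the shell and the picture viewer there is one more tool, called after "Emit:" as name(argument=value, ...) on one line, values as JSON. jog_arm: Moves the arm, as the interface text tells. Shift numbers are shares of 0.08 m and turn numbers shares of 90 degrees, none past 1 either way. Its arguments: {"type":"object","properties":{"plan":{"type":"array"},"squeeze":{"type":"number"}},"required":["plan"]}

```bash
mkdir -p pics
cat > h.py <<'E'
import numpy as np, cv2
from cell import readout, cams, ticket, robot
def ray(n,uv,c=None):
    c=c or cams.calibration(n);K=np.array(c["K"]);T=np.array(c["world_from_camera"])
    x=(uv[0]-K[0,2])/K[0,0];y=(uv[1]-K[1,2])/K[1,1]
    if n=="wrist":
        r=np.hypot(x,y);d=np.array([x/r*np.sin(r),y/r*np.sin(r),np.cos(r)]) if r>0 else np.array([0,0,1.])
    else: d=np.array([x,y,1.])
    return T[:3,3],T[:3,:3]@d
def at(n,uv,z,c=None):
    o,d=ray(n,uv,c);return o+d*(z-o[2])/d[2]
def proj(n,p):
    c=cams.calibration(n);K=np.array(c["K"]);T=np.linalg.inv(np.array(c["world_from_camera"]))
    q=K@(T[:3,:3]@np.array(p)+T[:3,3]);return q[:2]/q[2]
E
python3 - <<'E'
from h import *
for n in("top","scene"):
    cv2.imwrite(f"pics/{n}0.png",cv2.resize(cams.read_camera(n),(800,600),interpolation=cv2.INTER_CUBIC))
    c=cams.calibration(n);print(np.round(c["K"],1).tolist(),np.round(c["world_from_camera"],3).tolist())
s=readout.observe();print(s)
E
```

```text
[[454.7, 0.0, 278.2], [0.0, 454.7, 213.7], [0.0, 0.0, 1.0]] [[-0.021, -0.99, 0.137, 0.309], [-1.0, 0.021, 0.004, 0.042], [-0.007, -0.137, -0.991, 1.33], [0.0, 0.0, 0.0, 1.0]]
[[516.8, 0.0, 279.9], [0.0, 516.8, 204.6], [0.0, 0.0, 1.0]] [[0.153, 0.789, -0.595, 1.318], [0.988, -0.113, 0.104, -0.123], [0.015, -0.603, -0.797, 1.192], [0.0, 0.0, 0.0, 1.0]]
{'time': 0.1, 'qpos': array([ 1.03898403e+00,  3.42678012e-01,  1.52487994e+00, -4.52081560e-06,
        1.27542928e+00, -1.45989303e-01]), 'qvel': array([ 0.00022827, -0.00303689, -0.00298068,  0.00068355,  0.00233758,
        0.00137261]), 'joint_efforts': array([ 1.93437561e-03, -4.32002592e+01, -2.44695514e+01,  7.19484617e-02,
        5.27603785e-02, -8.29389865e-05]), 'tool_pos': array([0.19736329, 0.48610891, 0.22611602]), 'tool_rot': array([-3.14021228e+00, -1.98594051e-04,  2.75577084e+00]), 'contact_force': array([ 0.54777985, -0.63313808,  1.30048769]), 'torque': array([ 0.0295468 ,  0.04848119, -0.01477826]), 'grip_force': 0.0, 'opening': 0.09181692644723595}
```

View pics/top0.png

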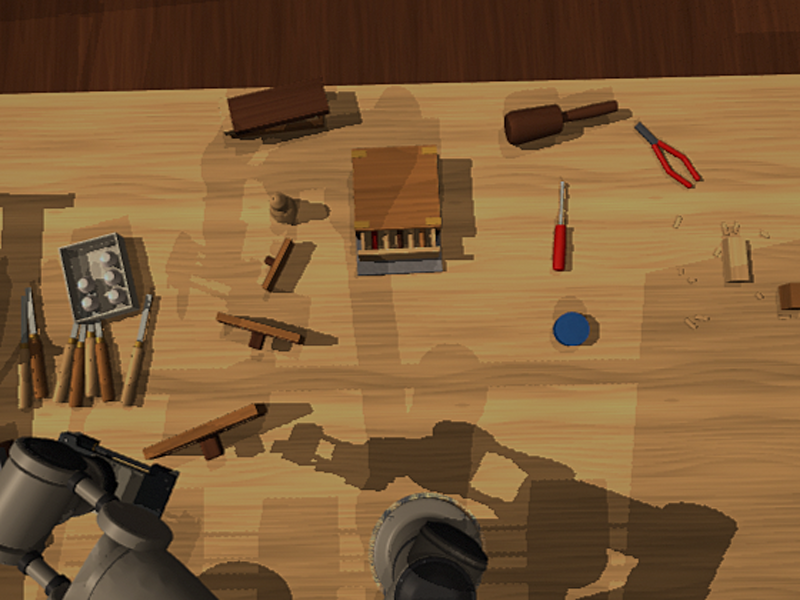

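View pics/scene0.png

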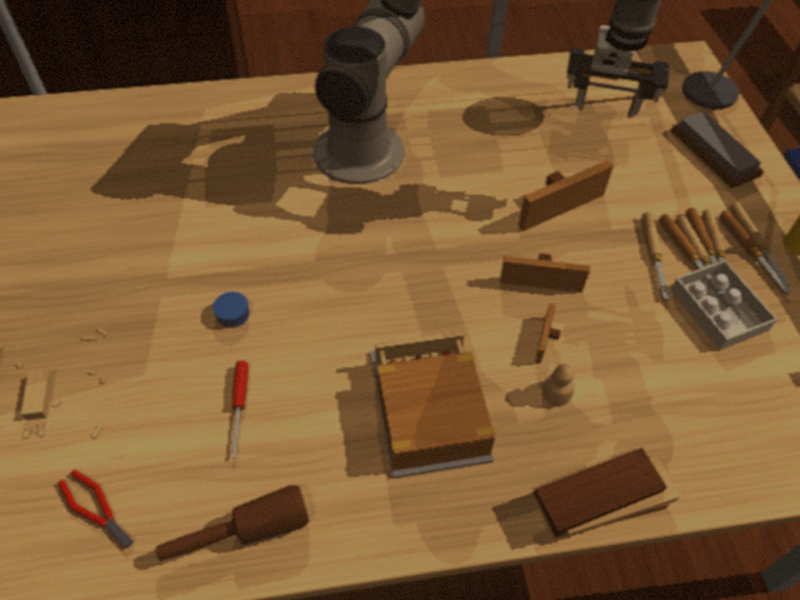

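Top view: chest at about (397,210) with the drawer slightly open. The three look-alike fronts are at (279,265), (260,328) and (207,432), so the middle one is at (260,328). The tin is at (571,328), the screwdriver at (560,225) and the figure at (284,207). I'll enlarge this area.

Run:
```python
from h import *
im=cams.read_camera("top");c=im[95:245,145:325]
cv2.imwrite("pics/crop1.png",cv2.resize(c,None,fx=4,fy=4,interpolation=cv2.INTER_CUBIC))
```

```text
(no output)
```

View pics/crop1.png

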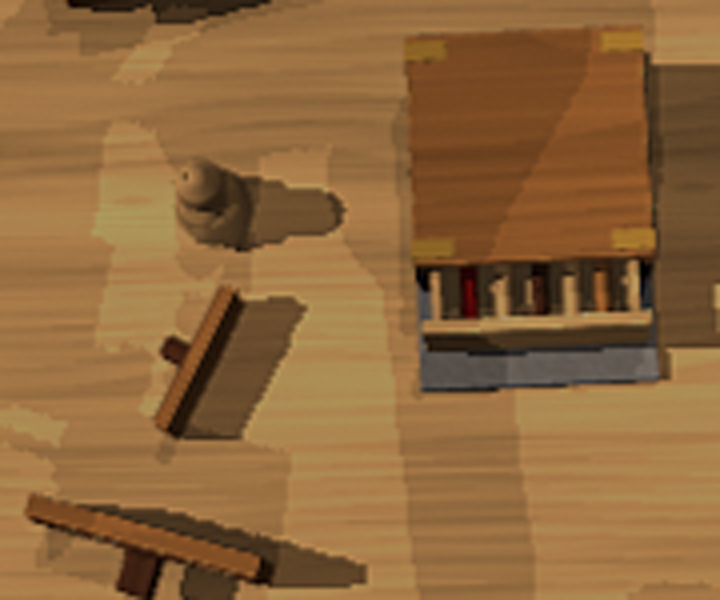

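Crop: lid corners (405,37), (643,27), (414,262), (655,255); drawer face top edge (424,333)-(652,322); board front edge (421,390)-(659,378); middle front's top runs (32,493)-(268,557) at the back and (28,515)-(258,580) at the face.

Run:
```python
from h import *
c=cams.calibration("top")
def P(u,v,z): return at("top",((u+.5)/4-.5+145,(v+.5)/4-.5+95),z,c)
for n,z,l in(("lid BL BR FL FR",.079,[(405,37),(643,27),(414,262),(655,255)]),("board",.009,[(421,390),(659,378)]),("face",.075,[(424,333),(652,322)]),("front bk,fc",.07,[(32,493),(268,557),(28,515),(258,580)]),("pull",.053,[(133,548),(162,556),(118,590),(148,598)]),("tin etc figure base",.0,[(225,235)])):
    p=np.array([P(u,v,z) for u,v in l]);print(n,np.round(p,4).tolist())
    if len(p)>1:print("  d01",np.round(np.linalg.norm(p[1]-p[0]),4),"dir",np.round(np.degrees(np.arctan2(*(p[0]-p[1])[[0,1]])),2))
    if len(p)>3:print("  ", np.round(np.linalg.norm(p[3]-p[2]),4),np.round(np.degrees(np.arctan2(*(p[2]-p[3])[[0,1]])),2), np.round(np.linalg.norm(p[2]-p[0]),4),p.mean(0))
print(at("top",(571*.7,328*.7),.032),at("top",(560*.7,180*.7),.01),at("top",(560*.7,270*.7),.02))
```

```text
lid BL BR FL FR [[0.8034, 0.1336, 0.079], [0.8069, -0.0376, 0.079], [0.6373, 0.1291, 0.079], [0.6385, -0.0412, 0.079]]
  d01 0.1712 dir -1.17
   0.1703 -0.42 0.1662 [0.7215255  0.04598142 0.079     ]
board [[0.5585, 0.1299, 0.009], [0.5636, -0.046, 0.009]]
  d01 0.176 dir -1.68
face [[0.5868, 0.1229, 0.075], [0.5912, -0.0379, 0.075]]
  d01 0.1608 dir -1.55
front bk,fc [[0.4797, 0.3991, 0.07], [0.4312, 0.2337, 0.07], [0.4642, 0.4016, 0.07], [0.4153, 0.2407, 0.07]]
  d01 0.1723 dir 16.34
   0.1682 16.91 0.0157 [0.44760478 0.31877432 0.07      ]
pull [[0.4413, 0.3317, 0.053], [0.4351, 0.3112, 0.053], [0.4118, 0.342, 0.053], [0.4057, 0.3208, 0.053]]
  d01 0.0214 dir 16.55
   0.0221 16.01 0.0312 [0.42346942 0.32645347 0.053     ]
tin etc figure base [[0.682, 0.2767, 0.0]]
[ 0.43573021 -0.29934735  0.032     ] [ 0.75091488 -0.29989978  0.01      ] [ 0.55658983 -0.28683761  0.02      ]
```

Emit:
jog_arm(plan=[[0.35, -0.46, 0, 0.087, -1], [0.7, -0.92, 0, 0.087, -1], [0.7, -0.92, 0, 0.087, -1]])

```text
time: 0.45
tool_pos: [0.2558, 0.4095, 0.2265]
tool_rot: [-3.14, 0.001, 2.889]
contact_force: [-0.8, 1.3, 0.7]
opening: 0.0726
grip_force: 0.0
```

Emit:
jog_arm(plan=[[0.35, -0.46, 0, 0.087, -1], [0.7, -0.92, 0, 0.087, -1], [0.7, -0.92, 0, 0.087, -1]])

```text
time: 0.75
tool_pos: [0.3121, 0.336, 0.2266]
tool_rot: [-3.14, 0.001, 3.024]
contact_force: [-0.4, -0.3, 0.2]
opening: 0.0484
grip_force: 0.0
```

Emit:
jog_arm(plan=[[0.35, -0.46, 0, 0.087, -1], [0.7, -0.92, 0, 0.087, -1], [0.7, -0.92, 0, 0.087, -1]])

```text
time: 1.05
tool_pos: [0.3682, 0.2627, 0.2266]
tool_rot: [-3.141, 0.001, -3.123]
contact_force: [-0.3, 0.3, 0.2]
opening: 0.0245
grip_force: 0.0
```

Emit:
jog_arm(plan=[[0.35, -0.46, 0, 0, -1], [0.7, -0.92, 0, 0, -1], [0.7, -0.92, 0, 0, -1]])

```text
time: 1.35
tool_pos: [0.4238, 0.1899, 0.2266]
tool_rot: [-3.141, 0.001, -3.122]
contact_force: [-0.8, 0.9, -0.6]
opening: 0.0022
grip_force: 0.0
```

Emit:
jog_arm(plan=[[0.35, -0.46, 0, 0, -1], [0.7, -0.92, 0, 0, -1], [0.7, -0.92, 0, 0, -1]])

```text
time: 1.65
tool_pos: [0.4798, 0.1167, 0.2264]
tool_rot: [-3.141, 0.001, -3.121]
contact_force: [-0.7, 0.7, -0.3]
opening: 0.0002
grip_force: 0.0
```

Emit:
jog_arm(plan=[[0.35, -0.46, 0, 0, -1], [0.65, -0.92, 0, 0, -1], [0.65, -0.92, 0, 0, -1]])

```text
time: 1.95
tool_pos: [0.5313, 0.0434, 0.2262]
tool_rot: [-3.141, 0.0, -3.121]
contact_force: [-0.5, 0.8, 0.4]
opening: 0.0002
grip_force: 0.0
```

Emit:
jog_arm(plan=[[0, 0, -0.5, 0, -1], [0, 0, -1, 0, -1], [0, 0, -1, 0, -1]])

```text
time: 2.25
tool_pos: [0.5253, 0.0473, 0.1422]
tool_rot: [3.14, -0.011, -3.117]
contact_force: [-0.4, -0.2, -1.0]
opening: 0.0002
grip_force: 0.0
```

Emit:
jog_arm(plan=[[0, 0, -0.5, 0, -1], [0, 0, -1, 0, -1], [0, 0, -1, 0, -1]])

```text
time: 2.55
tool_pos: [0.5267, 0.0466, 0.0642]
tool_rot: [3.14, -0.008, -3.117]
contact_force: [-0.3, 0.2, 0.2]
opening: 0.0005
grip_force: 0.0
```

Emit:
jog_arm(plan=[[0, 0, -0.28, 0, -1], [0, 0, -0.28, 0, -1]])

```text
time: 2.75
tool_pos: [0.5293, 0.0458, 0.0451]
tool_rot: [3.141, -0.001, -3.117]
contact_force: [-0.6, -0.6, 0.8]
opening: 0.0004
grip_force: 0.0
```

Emit:
jog_arm(plan=[[0.1, 0, 0, 0, -1], [0.2, 0, 0, 0, -1], [0.3, 0, 0, 0, -1], [0.4, 0, 0, 0, -1], [0.5, 0, 0, 0, -1], [0.6, 0, 0, 0, -1], [0.7, 0, 0, 0, -1], [0.7, 0, 0, 0, -1]])

```text
time: 3.55
tool_pos: [0.5867, 0.0448, 0.0443]
tool_rot: [3.142, 0.001, -3.117]
contact_force: [-0.2, 0.1, 0.3]
opening: 0.0006
grip_force: 0.0
```

Emit:
jog_arm(plan=[[0.05, 0, 0, 0, -1], [0.1, 0, 0, 0, -1], [0.15, 0, 0, 0, -1], [0.2, 0, 0, 0, -1], [0.2, 0, 0, 0, -1]])

```text
time: 4.05
tool_pos: [0.6019, 0.0449, 0.0444]
tool_rot: [3.142, 0.0, -3.117]
contact_force: [-0.4, -0.2, -0.7]
opening: 0.0003
grip_force: 0.0
```

Emit:
jog_arm(plan=[[0.04, 0, 0, 0, -1], [0.08, 0, 0, 0, -1], [0.12, 0, 0, 0, -1], [0.12, 0, 0, 0, -1]])

```text
time: 4.45
tool_pos: [0.6107, 0.045, 0.0443]
tool_rot: [3.141, -0.002, -3.117]
contact_force: [-5.0, 1.3, 3.0]
opening: 0.0001
grip_force: 2.6
```

Run:
```python
from h import *
print(readout.observe()["contact_force"])
im=cams.read_camera("top");c=im[95:245,205:355]
w=cams.read_camera("scene")[220:350,240:370]
a=cv2.resize(c,(400,400),interpolation=3);b=cv2.resize(w,(400,400),interpolation=3)
cv2.imwrite("pics/c2.png",np.hstack([a,b]))
```

```text
[-4.95421982  1.26749107  3.00646393]
```

View pics/c2.png

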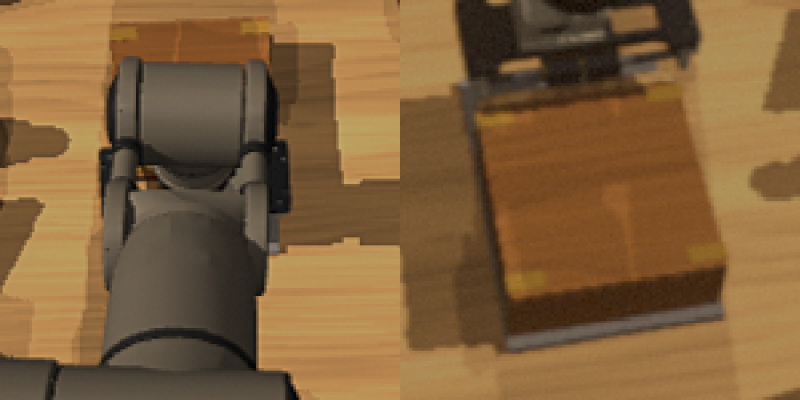

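The arm hides the drawer face in both views. The fingers are touching it at about 5 N, so I'll push on in small steps.

Emit:
jog_arm(plan=[[0.025, 0, 0, 0, -1], [0.05, 0, 0, 0, -1], [0.05, 0, 0, 0, -1]])

```text
time: 4.85
tool_pos: [0.6125, 0.0451, 0.0443]
tool_rot: [3.141, -0.007, -3.117]
contact_force: [-15.0, 1.7, 9.7]
opening: 0.0001
grip_force: 6.8
```

Emit:
jog_arm(plan=[[0.025, 0, 0, 0, -1], [0.05, 0, 0, 0, -1], [0.05, 0, 0, 0, -1]])

```text
time: 5.15
tool_pos: [0.6144, 0.0452, 0.0443]
tool_rot: [3.141, -0.011, -3.117]
contact_force: [-21.3, 0.5, 14.9]
opening: 0.0004
grip_force: 10.6
```

Emit:
jog_arm(plan=[[-0.3, 0, 0, 0, -1], [-0.7, 0, 0, 0, -1], [-1, 0, 0, 0, -1], [-1, 0, 0, 0, -1]])

```text
time: 5.55
tool_pos: [0.5369, 0.0449, 0.0443]
tool_rot: [3.141, -0.002, -3.117]
contact_force: [-0.4, -0.5, 0.4]
opening: 0.0004
grip_force: 0.0
```

Emit:
jog_arm(plan=[[0, 0, 0.5, 0, -1], [0, 0, 1, 0, -1], [0, 0, 1, 0, -1]])

```text
time: 5.85
tool_pos: [0.544, 0.0445, 0.13]
tool_rot: [-3.141, 0.013, -3.117]
contact_force: [1.1, 0.7, -0.2]
opening: 0.0008
grip_force: 0.0
```

Emit:
jog_arm(plan=[[-0.1, 0.2, 0.5, -0.1, 0.3], [-0.35, 0.88, 1, -0.1, 0.3], [-0.35, 0.88, 1, -0.1, 0.3], [-0.35, 0.88, 1, -0.1, 0.3]])

```text
time: 6.25
tool_pos: [0.5124, 0.1171, 0.2063]
tool_rot: [3.14, 0.005, 3.011]
contact_force: [0.4, -0.8, -0.4]
opening: 0.028
grip_force: 0.0
```

Emit:
jog_arm(plan=[[-0.2, 0.44, 0, -0.1, 0.3], [-0.35, 0.88, 0, -0.1, 0.3], [-0.35, 0.88, 0, -0.1, 0.3]])

```text
time: 6.55
tool_pos: [0.4825, 0.188, 0.2032]
tool_rot: [3.141, -0.001, 2.854]
contact_force: [0.6, 0.1, 0.4]
opening: 0.0518
grip_force: 0.0
```

Emit:
jog_arm(plan=[[-0.2, 0.44, 0, 0, 0.3], [-0.35, 0.88, 0, 0, 0.3], [-0.35, 0.88, 0, 0, 0.3]])

```text
time: 6.85
tool_pos: [0.4548, 0.2581, 0.2033]
tool_rot: [3.141, -0.001, 2.855]
contact_force: [1.1, -0.7, -1.0]
opening: 0.0595
grip_force: 0.0
```

Run:
```python
from h import *
s=readout.observe();print(s["tool_pos"],s["tool_rot"])
im=cams.read_camera("top");c=im[95:245,145:325]
cv2.imwrite("pics/c3.png",cv2.resize(c,None,fx=4,fy=4,interpolation=cv2.INTER_CUBIC))
```

```text
[0.45480579 0.25808414 0.20330872] [ 3.14125501e+00 -8.31473046e-04  2.85477928e+00]
```

View pics/c3.png

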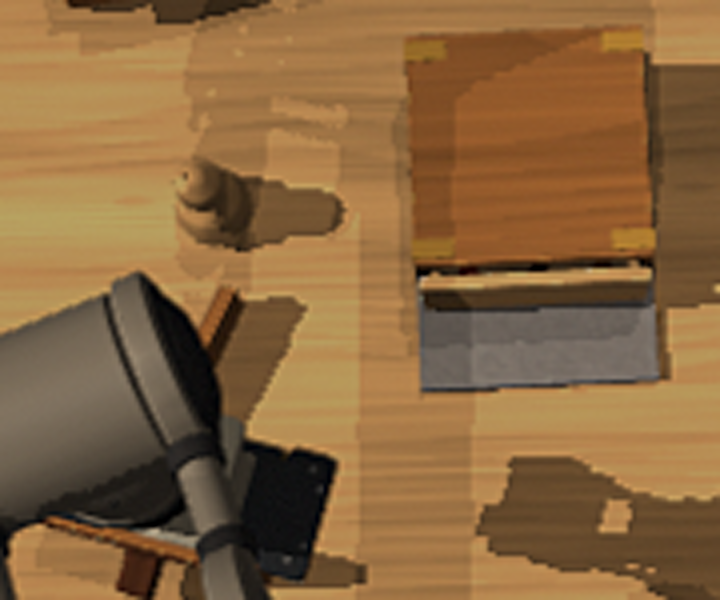

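The drawer is home: its face's top edge now sits at about (423,288)-(651,277), just before the lid. The middle front hasn't moved.

Emit:
jog_arm(plan=[[-0.2, 0.44, 0, 0, 0.3], [-0.41, 0.855, 0, 0, 0.3], [-0.41, 0.855, 0, 0, 0.3], [-0.41, 0.855, 0, 0, 0.3]])

```text
time: 7.3
tool_pos: [0.4232, 0.3234, 0.2037]
tool_rot: [-3.141, 0.0, 2.852]
contact_force: [0.4, -1.5, -0.6]
opening: 0.0599
grip_force: 0.0
```

Run:
```python
from h import *
s=readout.observe();print(s["tool_pos"],s["tool_rot"])
for u,v in((423,288),(651,277)):print(at("top",((u+.5)/4-.5+145,(v+.5)/4-.5+95),.075))
cv2.imwrite("pics/w1.png",cv2.resize(cams.read_camera("wrist"),(800,600),interpolation=3))
c=cams.calibration("wrist");print(np.round(c["K"],1).tolist(),np.round(c["world_from_camera"],3).tolist())
```

```text
[0.42321743 0.32344358 0.20368433] [-3.14052679e+00  3.24451559e-04  2.85220234e+00]
[0.61930011 0.12318782 0.075     ]
[ 0.62366327 -0.03816219  0.075     ]
[[325.2, 0.0, 278.5], [0.0, 325.2, 211.3], [0.0, 0.0, 1.0]] [[0.287, 0.924, 0.251, 0.357], [0.958, -0.277, -0.077, 0.343], [-0.001, 0.262, -0.965, 0.362], [0.0, 0.0, 0.0, 1.0]]
```

View pics/w1.png

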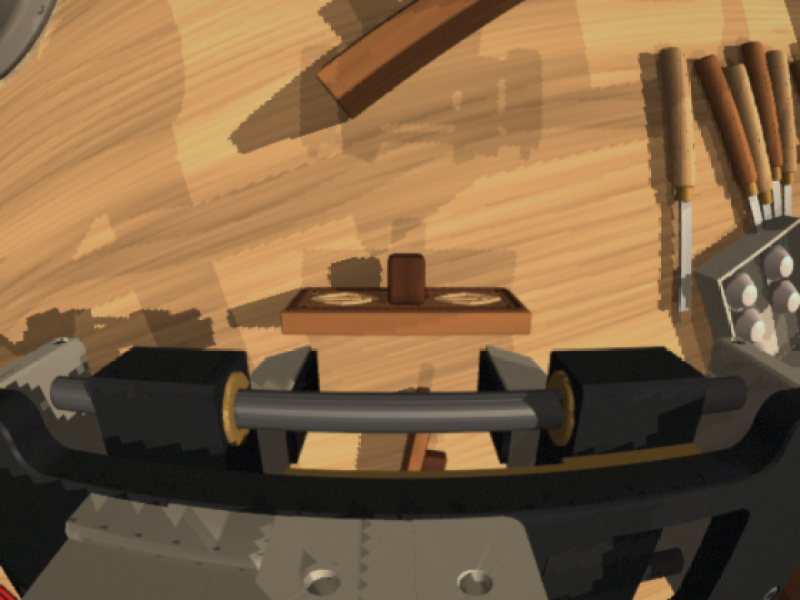

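Wrist view: the front is level in the image, so the yaw matches. Its top strip runs (282,311)-(530,311) at the face and (282,333)-(530,333) at the back. The pull's far end spans (389,256)-(425,256), and it is centred between the fingers.

Run:
```python
from h import *
c=cams.calibration("wrist");s=readout.observe();print(s["tool_pos"],s["tool_rot"])
q=[at("wrist",((u+.5)*.7-.5,(v+.5)*.7-.5),z,c) for u,v,z in((282,311,.07),(530,311,.07),(282,333,.07),(530,333,.07),(389,256,.053),(425,256,.053))]
q=np.array(q);print(np.round(q,4))
print(q[:4].mean(0),np.linalg.norm(q[1]-q[0]),np.linalg.norm(q[3]-q[2]))
for a,b in((0,1),(2,3)):
    d=q[b]-q[a];print(np.degrees(np.arctan2(-d[0],d[1])))
cc=q[:4].mean(0);d=q[1]-q[0]+q[3]-q[2];d/=np.linalg.norm(d);x=np.array([d[1],-d[0],0])
print("grip",cc-.027*x, "pull end mid",q[4:].mean(0), "exp",cc-.042*x)
```

```text
[0.4233972  0.32303432 0.20380014] [-3.14060736e+00  3.01400830e-04  2.85104460e+00]
[[0.4166 0.2439 0.07  ]
 [0.4644 0.4036 0.07  ]
 [0.4312 0.2383 0.07  ]
 [0.4798 0.4004 0.07  ]
 [0.4048 0.3222 0.053 ]
 [0.4117 0.3455 0.053 ]]
[0.4480135  0.32155133 0.07      ] 0.1666545501169045 0.1691383145995381
-16.670495781753576
-16.70060602351
grip [0.42215035 0.3293036  0.07      ] pull end mid [0.4082616  0.33388097 0.053     ] exp [0.40778194 0.33361041 0.07      ]
```

Emit:
jog_arm(plan=[[-0.02, 0.06, -0.3, 0, 0.3], [-0.02, 0.06, -0.6, 0, 0.3], [-0.02, 0.06, -1, 0, 0.3], [-0.02, 0.06, -1, 0, 0.3], [-0.02, 0.06, -1, 0, 0.3]])

```text
time: 7.85
tool_pos: [0.4216, 0.3281, 0.1245]
tool_rot: [-3.141, -0.0, 2.85]
contact_force: [-0.6, 0.1, 0.7]
opening: 0.06
grip_force: 0.0
```

Emit:
jog_arm(plan=[[0, 0, 0, 0, 0.3], [0, 0, -0.05, 0, 0.3]])

```text
time: 8.05
tool_pos: [0.4221, 0.3296, 0.1222]
tool_rot: [3.139, 0.003, 2.851]
contact_force: [-0.4, -0.2, -0.0]
opening: 0.06
grip_force: 0.0
```

Emit:
jog_arm(plan=[[0, 0, -0.15, 0, 0.3], [0, 0, -0.3, 0, 0.3], [0, 0, -0.45, 0, 0.3], [0, 0, -0.6, 0, 0.3], [0, 0, -0.6, 0, 0.3]])

```text
time: 8.55
tool_pos: [0.4195, 0.3286, 0.0701]
tool_rot: [-3.139, -0.003, 2.852]
contact_force: [0.3, -0.4, -0.2]
opening: 0.0595
grip_force: 0.0
```

Emit:
jog_arm(plan=[[0, 0, -0.15, 0, 0.3], [0, 0, -0.3, 0, 0.3], [0, 0, -0.45, 0, 0.3], [0, 0, -0.6, 0, 0.3], [0, 0, -0.6, 0, 0.3], [0, 0, -0.6, 0, 0.3]])

```text
time: 9.15
tool_pos: [0.4206, 0.3292, 0.024]
tool_rot: [-3.141, -0.0, 2.852]
contact_force: [-0.3, 0.5, -0.5]
opening: 0.0595
grip_force: 0.0
```

Emit:
jog_arm(plan=[[0, 0, 0, 0, 0], [0, 0, 0, 0, -0.2], [0, 0, 0, 0, -0.3], [0, 0, 0, 0, -0.36], [0, 0, 0, 0, -0.4], [0, 0, 0, 0, -0.45], [0, 0, 0, 0, -0.6], [0, 0, 0, 0, -1], [0, 0, 0, 0, -1], [0, 0, 0, 0, -1]], squeeze=10)

```text
time: 10.15
tool_pos: [0.4208, 0.3294, 0.0244]
tool_rot: [3.141, 0.0, 2.852]
contact_force: [-0.3, 1.7, 0.4]
opening: 0.0262
grip_force: 10.0
```

Emit:
jog_arm(plan=[[0, 0, 0, 0, -1], [0, 0, 0, 0, -1], [0, 0, 0, 0, -1]], squeeze=40)

```text
time: 10.45
tool_pos: [0.4209, 0.3294, 0.0245]
tool_rot: [3.141, 0.0, 2.852]
contact_force: [0.1, 1.6, 0.8]
opening: 0.026
grip_force: 40.0
```

Emit:
jog_arm(plan=[[0, 0, 0.1, 0, -1], [0, 0, 0.3, 0, -1], [0, 0, 0.5, 0, -1], [0, 0, 0.5, 0, -1], [0, 0, 0.5, 0, -1]])

```text
time: 10.95
tool_pos: [0.4206, 0.329, 0.0642]
tool_rot: [-3.141, -0.0, 2.852]
contact_force: [0.0, -0.2, -0.8]
opening: 0.0257
grip_force: 40.0
```

Run:
```python
from h import *
s=readout.observe();print(s["tool_pos"],s["tool_rot"],s["contact_force"],s["torque"])
cv2.imwrite("pics/w2.png",cv2.resize(cams.read_camera("wrist"),(800,600),interpolation=3))
```

```text
[0.4205894  0.3290086  0.06424392] [-3.14146578e+00 -1.12633495e-05  2.85152644e+00] [ 0.03765509 -0.18250689 -0.81343564] [ 0.00099871  0.05853393 -0.02842168]
```

View pics/w2.png

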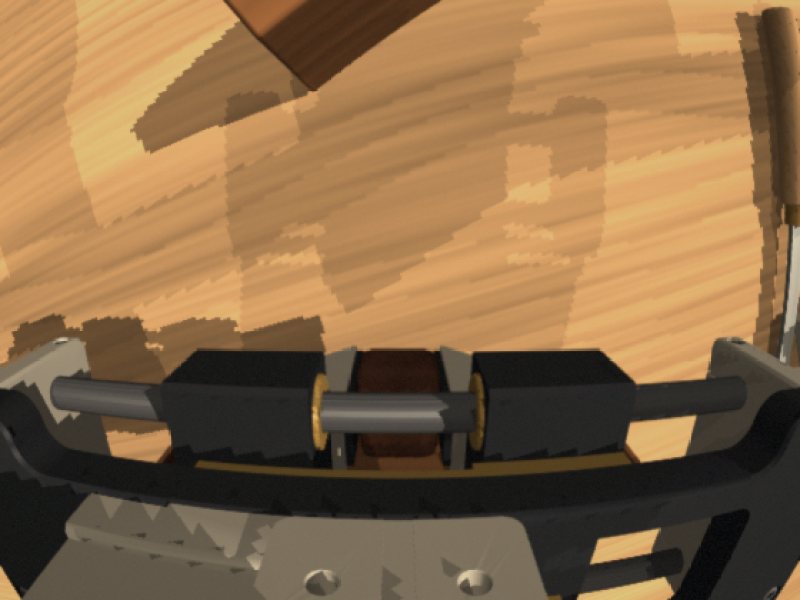

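The pull is gripped squarely between both pads and the front is lifted clear. I'll carry it over to the board.

Emit:
jog_arm(plan=[[0, 0, 0.4, 0, -1], [0, 0, 0.82, 0, -1], [0, 0, 0.82, 0.05, -1], [0, 0, 0.82, 0.1, -1]])

```text
time: 11.4
tool_pos: [0.4208, 0.3292, 0.1301]
tool_rot: [3.141, 0.0, 3.012]
contact_force: [-0.7, -0.5, -1.3]
opening: 0.0256
grip_force: 40.0
```

Emit:
jog_arm(plan=[[0.1, -0.3, 0, 0.05, -1], [0.2, -0.6, 0, 0.1, -1], [0.38, -0.89, 0, 0.1, -1], [0.38, -0.89, 0, 0.1, -1]])

```text
time: 11.8
tool_pos: [0.452, 0.2556, 0.1289]
tool_rot: [-3.14, -0.001, -3.12]
contact_force: [-0.2, 0.8, -2.0]
opening: 0.0259
grip_force: 40.0
```

Emit:
jog_arm(plan=[[0.1, -0.3, 0, 0, -1], [0.2, -0.6, 0, 0, -1], [0.38, -0.89, 0, 0, -1], [0.38, -0.89, 0, 0, -1]])

```text
time: 12.2
tool_pos: [0.4824, 0.185, 0.1292]
tool_rot: [-3.141, -0.001, -3.12]
contact_force: [-0.5, 0.6, -1.2]
opening: 0.026
grip_force: 40.0
```

Emit:
jog_arm(plan=[[0.1, -0.3, 0, 0, -1], [0.2, -0.6, 0, 0, -1], [0.38, -0.89, 0, 0, -1], [0.38, -0.89, 0, 0, -1]])

```text
time: 12.6
tool_pos: [0.5128, 0.1143, 0.1293]
tool_rot: [-3.141, -0.0, -3.12]
contact_force: [-0.4, 0.4, -1.9]
opening: 0.0258
grip_force: 40.0
```

Emit:
jog_arm(plan=[[0.1, -0.3, 0, 0, -1], [0.2, -0.6, 0, 0, -1], [0.38, -0.89, 0, 0, -1], [0.38, -0.89, 0, 0, -1], [0.38, -0.89, 0, 0, -1]])

```text
time: 13.1
tool_pos: [0.5416, 0.0454, 0.1293]
tool_rot: [3.141, -0.002, -3.118]
contact_force: [0.0, 0.5, -1.2]
opening: 0.0256
grip_force: 40.0
```

Emit:
jog_arm(plan=[[0, 0, -0.2, 0, -1], [0, 0, -0.4, 0, -1], [0, 0, -0.6, 0, -1], [0, 0, -0.75, 0, -1], [0, 0, -0.9, 0, -1], [0, 0, -0.9, 0, -1], [0, 0, -0.9, 0, -1], [0, 0, -0.9, 0, -1]])

```text
time: 13.9
tool_pos: [0.5428, 0.0445, 0.0586]
tool_rot: [3.142, 0.001, -3.117]
contact_force: [0.2, 0.9, -1.2]
opening: 0.0256
grip_force: 40.0
```

Emit:
jog_arm(plan=[[0, 0, -0.1, 0, -1], [0, 0, -0.2, 0, -1], [0, 0, -0.26, 0, -1], [0, 0, -0.26, 0, -1], [0, 0, -0.26, 0, -1], [0, 0, -0.26, 0, -1]])

```text
time: 14.5
tool_pos: [0.5425, 0.0444, 0.0373]
tool_rot: [3.142, 0.0, -3.117]
contact_force: [0.2, -0.2, -1.5]
opening: 0.0253
grip_force: 40.0
```

Run:
```python
from h import *
s=readout.observe();print(s["tool_pos"],s["tool_rot"],s["contact_force"])
im=cams.read_camera("scene");c=im[210:345,240:420]
cv2.imwrite("pics/s3.png",cv2.resize(c,None,fx=4.4,fy=4.4,interpolation=3))
```

```text
[0.5425396  0.04439381 0.03731641] [ 3.14152766e+00  3.89778592e-04 -3.11746209e+00] [ 0.19743519 -0.18891679 -1.46402059]
```

View pics/s3.png

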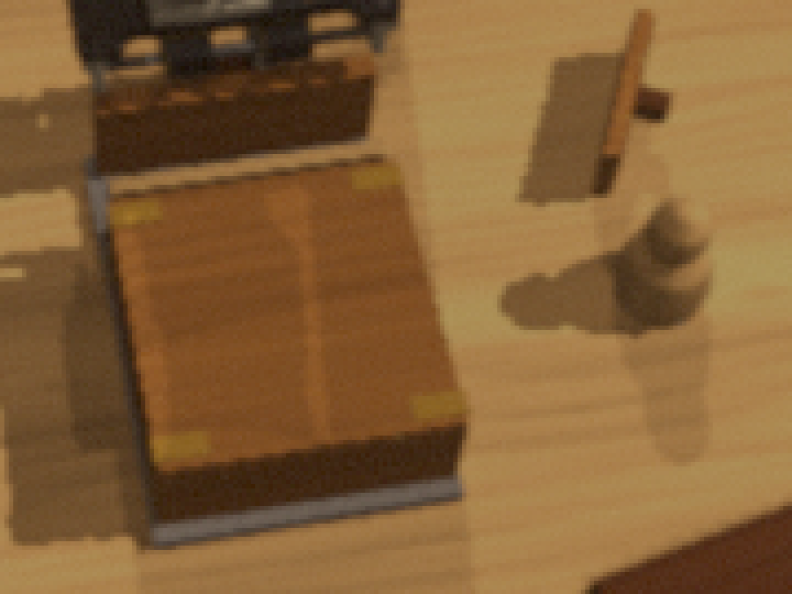

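Scene crop: the held front's top back edge runs (96,113)-(373,78). The lid's front edge runs (110,200)-(393,157) and its rear edge (155,471)-(465,425). I'll compare their centres along the chest's y.

Run:
```python
from h import *
c=cams.calibration("scene")
P=lambda u,v,z: at("scene",((u+.5)/4.4-.5+240,(v+.5)/4.4-.5+210),z,c)
f=np.array([P(96,113,.0825),P(373,78,.0825)]);a=np.array([P(110,200,.079),P(393,157,.079)]);b=np.array([P(155,471,.079),P(465,425,.079)])
for q in(f,a,b):
    d=q[1]-q[0];print(np.round(q[:,:2],4).tolist(),np.linalg.norm(d),np.degrees(np.arctan2(-d[0],d[1])),q.mean(0))
for psi in(1.0,1.4,1.8):
    t=np.radians(psi);y=np.array([-np.sin(t),np.cos(t),0]);print(psi,[float(q.mean(0)@y) for q in(f,a,b)])
```

```text
[[0.5816, -0.0397], [0.5803, 0.1261]] 0.16586299079588596 0.43684225607131993 [0.5809264 0.0432142 0.0825   ]
[[0.6395, -0.0394], [0.6342, 0.1271]] 0.1665361040310815 1.8285632245939938 [0.63686857 0.04384346 0.079     ]
[[0.8083, -0.0385], [0.8062, 0.1297]] 0.16817514977020206 0.6987162838575878 [0.80726248 0.04562459 0.079     ]
1.0 [0.03306905273683672, 0.03272188934725896, 0.03152896542465436]
1.4 [0.029008000921593058, 0.028270281983516055, 0.02588778703300804]
1.8 [0.024945535297308672, 0.023817296766112706, 0.020245346907143955]
```

Emit:
jog_arm(plan=[[0, -0.005, -0.02, 0, -1], [0, -0.005, -0.035, 0, -1], [0, -0.005, -0.035, 0, -1], [0, -0.005, -0.035, 0, -1], [0, -0.005, -0.035, 0, -1]])

```text
time: 15.05
tool_pos: [0.5424, 0.044, 0.0344]
tool_rot: [3.142, 0.0, -3.117]
contact_force: [0.4, 1.2, -1.3]
opening: 0.0258
grip_force: 40.0
```

Emit:
jog_arm(plan=[[0.1, 0, 0, 0, -1], [0.2, 0, 0, 0, -1], [0.3, 0, 0, 0, -1], [0.4, 0, 0, 0, -1], [0.4, 0, 0, 0, -1], [0.4, 0, 0, 0, -1]])

```text
time: 15.65
tool_pos: [0.5743, 0.044, 0.0341]
tool_rot: [3.141, -0.001, -3.117]
contact_force: [0.1, -0.3, -0.5]
opening: 0.0258
grip_force: 40.0
```

Emit:
jog_arm(plan=[[0.02, 0, 0, 0, -1], [0.04, 0, 0, 0, -1], [0.06, 0, 0, 0, -1], [0.08, 0, 0, 0, -1], [0.08, 0, 0, 0, -1], [0.08, 0, 0, 0, -1]])

```text
time: 16.25
tool_pos: [0.5807, 0.0441, 0.0343]
tool_rot: [3.142, -0.0, -3.117]
contact_force: [0.8, -0.1, -1.8]
opening: 0.0258
grip_force: 40.0
```

Emit:
jog_arm(plan=[[0.01, 0, 0, 0, -1], [0.02, 0, 0, 0, -1], [0.02, 0, 0, 0, -1], [0.02, 0, 0, 0, -1]])

```text
time: 16.65
tool_pos: [0.5823, 0.0441, 0.0343]
tool_rot: [3.141, -0.0, -3.117]
contact_force: [1.0, -0.1, -2.0]
opening: 0.0259
grip_force: 40.0
```

Emit:
jog_arm(plan=[[0.01, 0, 0, 0, -1], [0.02, 0, 0, 0, -1], [0.02, 0, 0, 0, -1], [0.02, 0, 0, 0, -1]])

```text
time: 17.05
tool_pos: [0.5839, 0.0441, 0.0343]
tool_rot: [3.141, -0.0, -3.117]
contact_force: [0.1, 0.4, -2.6]
opening: 0.0256
grip_force: 40.0
```

Emit:
jog_arm(plan=[[0.01, 0, 0, 0, -1], [0.015, 0, 0, 0, -1], [0.015, 0, 0, 0, -1], [0.015, 0, 0, 0, -1]])

```text
time: 17.45
tool_pos: [0.5847, 0.0441, 0.0342]
tool_rot: [3.141, -0.001, -3.117]
contact_force: [-4.1, 1.1, -0.2]
opening: 0.0258
grip_force: 40.0
```

Emit:
jog_arm(plan=[[0.01, 0, 0, 0, -1], [0.01, 0, 0, 0, -1], [0.01, 0, 0, 0, -1], [0.01, 0, 0, 0, -1]])

```text
time: 17.85
tool_pos: [0.5853, 0.0441, 0.0342]
tool_rot: [3.141, -0.001, -3.117]
contact_force: [-4.8, 1.3, 0.7]
opening: 0.0257
grip_force: 40.0
```

Emit:
jog_arm(plan=[[0.008, 0, 0, 0, -1], [0.015, 0, 0, 0, -1], [0.015, 0, 0, 0, -1], [0.015, 0, 0, 0, -1], [0.015, 0, 0, 0, -1]])

```text
time: 18.35
tool_pos: [0.5858, 0.0441, 0.0342]
tool_rot: [3.141, -0.003, -3.117]
contact_force: [-7.7, 0.5, 2.5]
opening: 0.0257
grip_force: 40.0
```

Emit:
jog_arm(plan=[[0.01, 0, 0, 0, -1], [0.01, 0, 0, 0, -1], [0.01, 0, 0, 0, -1], [0.01, 0, 0, 0, -1], [0.01, 0, 0, 0, -1], [0.01, 0, 0, 0, -1], [0.01, 0, 0, 0, -1], [0.01, 0, 0, 0, -1], [0.01, 0, 0, 0, -1], [0.01, 0, 0, 0, -1]])

```text
time: 19.35
tool_pos: [0.5863, 0.0442, 0.0342]
tool_rot: [3.141, -0.004, -3.117]
contact_force: [-9.4, 0.2, 2.7]
opening: 0.0255
grip_force: 40.0
```

Emit:
jog_arm(plan=[[0, 0, 0, 0, -1], [0, 0, 0, 0, -1], [0, 0, 0, 0, -1], [0, 0, 0, 0, -1], [0, 0, 0, 0, -1], [0, 0, 0, 0, -1], [0, 0, 0, 0, -1], [0, 0, 0, 0, -1], [0, 0, 0, 0, -1], [0, 0, 0, 0, -1]])

```text
time: 20.35
tool_pos: [0.5863, 0.0442, 0.0342]
tool_rot: [3.141, -0.004, -3.117]
contact_force: [-8.7, 0.1, 2.3]
opening: 0.0255
grip_force: 40.0
```

Run:
```python
from h import *
im=cams.read_camera("scene");c=im[210:345,240:420]
cv2.imwrite("pics/s4.png",cv2.resize(c,None,fx=4.4,fy=4.4,interpolation=3))
for i in range(4):
    cams.read_camera("top");s=readout.observe();print(s["tool_pos"],s["tool_rot"],s["contact_force"],s["torque"])
```

```text
[0.58626801 0.04414247 0.03418766] [ 3.1413041  -0.00362918 -3.11725391] [-9.17710613  0.51926593  3.02298569] [ 0.04687501  1.24665381 -0.03375988]
[0.58625611 0.04414879 0.03416891] [ 3.14127641 -0.00370496 -3.11732091] [-9.34526375  0.02830532  3.95369455] [ 0.10216574  1.21575095 -0.08419415]
[0.58626102 0.04416095 0.03417705] [ 3.14128203 -0.00368765 -3.11727249] [-8.93572846  0.76886567  3.92951911] [ 0.0341987   1.21606785 -0.12352024]
[0.5862596  0.0441341  0.03417762] [ 3.14131941 -0.00369414 -3.11725895] [-9.34471587 -0.24853086  2.25727596] [ 0.0443649   1.26319563 -0.1190268 ]
```

View pics/s4.png

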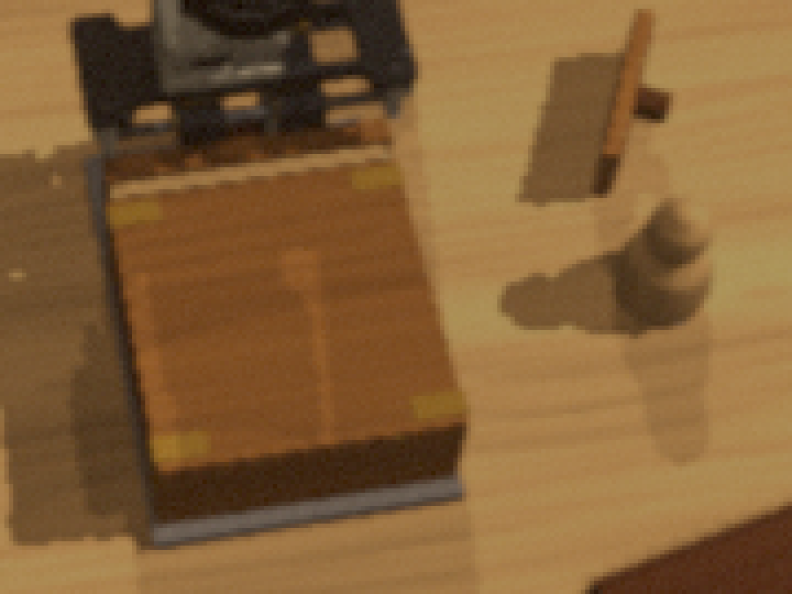

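The front sits against the drawer face, parallel to it: its top edge runs about (105,180)-(390,147), in line with the lid's front edge (110,200)-(393,157). The push holds steady at about 9 N, so I'm handing in.

```bash
python3 -c "
from h import *
print(ticket.hand_in())"
```

```text
the job is handed in; nothing more can be done
None
```

I pushed the drawer home, stood the carved front upright and centred on the board, and handed in with the arm pressing it on the drawer face at a steady 9 N or so; the hand-in returned no verdict.

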